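# Lift the garlic with the kitchen tongs and hold it over the pan

## Task

The garlic bulb is fresh from the oven and too hot to touch: pick up the kitchen tongs, close their jaws on the garlic bulb and lift it, without the fingers or the arm touching the bulb. Carry it over to the frying pan and finish while still holding it in the tongs, still, above the middle of the pan and clear above its rim. Leave the lemon, the onion and the pan where they are.

Things in the scene. Friction and masses are not known exactly. Their poses are not given: they have to be found in the camera images.
- tongs: Steel kitchen tongs, black grips, lying flat on the worktop, 0.15 kg, 235 mm long. Origin: on the centre line, midway along the grips, at the underside, at the balance point; x points along the centre line to the jaws, z up. Pivot pin at x = -100 mm. Grips: upright plates 28 mm high from x = -40 to +40 mm; nearly parallel and 55 mm over their outsides when open
- tongs_left: Left arm of the tongs (their +y side) with its jaw; origin on the pivot pin, underside. Both arms swing together, symmetric about the centre line, held open by a spring: a squeeze at the grips begins to close them at about 6 N and takes about 10 N at 38 mm. Squeezed only a few mm, they can be lifted and carried still open
- tongs_right: Right arm of the tongs (their -y side) with its jaw; origin on the pivot pin, underside. 1 mm less width over the grips closes the gap between the jaws by about 1.9 mm; on a 50 mm thing the grips measure some 38 mm over their outsides at the origin
- tongs_jaw (a point): Point midway between the jaws, at the level of the tongs' underside, 90 mm ahead of the tongs' origin (axes as the tongs). Jaws: steel plates, slightly hollowed inside, 40 mm long (20 mm before and behind this point), 34 mm high; open, about 85 mm between them and 93 mm over their outsides
- garlic: White garlic bulb, 48x50x51 mm, 20 to 35 g, round with a pointed top, widest about 20 mm above its base, standing loose on the worktop in a row with the lemon and the onion, in any order, 100 to 190 mm apart. Origin: centre of its underside
- lemon: Yellow lemon, 72x55x56 mm, loose. Origin: centre of its underside. To be left alone
- onion: Brown onion, 85x85x87 mm, loose. Origin: centre of its underside. To be left alone
- pan: Dark frying pan with a gold handle, 0.9 kg, 260 mm across the rim, rim 48 mm above the worktop, handle towards its own -y, rising to 76 mm. Origin: at the underside, under the bowl, 87 mm from its middle towards the handle
- pan_middle (a point): Centre of the frying pan's mouth, at rim height (48 mm above the worktop). Behind the pan and the tongs stands a white toaster, about 0.2 m tall: its front, with levers and knobs, is at world x = 0.60 to 0.65, y = -0.37 to -0.03; swing the tongs past in front of it
Things that resemble listed ones, but are neither listed nor needed, are in the scene too. Several things have the shape of the garlic; the one meant has the colours described above.

How it is judged:
On the way:
1. the garlic is pinched between both jaws of the tongs and lifted off the worktop (underside over 20 mm up), not yet over the pan (contact force between each of tongs_left, tongs_right and garlic above 0.3 N and contact force between the fingers and tongs above 1 N and height (world z) of garlic above 0.02 m and horizontal distance between garlic and pan_middle above 0.15 m), for 0.2 s.
At the end, for the whole second after the job is handed in: The fingers hold the tongs, both jaws press on the garlic, which is still, within 70 mm of the pan's middle seen from above, its base over 60 mm above the worktop; garlic and tongs do not touch the pan; pan within 40 mm, lemon and onion within 30 mm of their starts (contact force between each of tongs_left, tongs_right and garlic above 0.3 N and contact force between the fingers and tongs above 1 N and horizontal distance between garlic and pan_middle below 0.07 m and height (world z) of garlic above 0.06 m and contact force between each of garlic, tongs and pan below 0.05 N and linear speed of garlic below 0.05 m/s and distance of pan from where it was at the start of the episode below 0.04 m and distance of each of lemon, onion from where it was at the start of the episode below 0.03 m); the arm keeps its last pose, push and grip.
It fails at once if the fingers or the arm touch the hot garlic (contact force between any of the fingers, the arm and garlic above 0.2 N).
It fails at once if the lemon or the onion is shoved away (over 30 mm) (distance of any of lemon, onion from where it was at the start of the episode above 0.03 m).
It fails at once if the pan is shoved away (over 40 mm) (distance of pan from where it was at the start of the episode above 0.04 m).
It also fails if it takes over 40 s, if anything falls off the work surface, if the arm or the gripper's body presses on something with over 40 N, if the wrist force passes 120 N, or if a joint passes its speed limit or range.

## Robot

A 7-joint arm with a two-finger parallel gripper is mounted at the origin on a cart in front of the work surface, level with it; the furniture and walls round the work are solid. World frame = base frame: x ahead of the robot, y to its left, z up, the work surface at z = 0. Lengths are in m, angles in rad, forces in N, time in s.
With the tool pointing down it reaches from about 0.425 to 0.925 m from the base axis. Payload 6.8 kg.
Tool frame: the origin (TCP) lies on the centre line of the jaws, within the pads' length; the fingertips stand 25 mm ahead of it and the grasp point (between the pads) lies 6 mm ahead of it; z points along the fingers, y is the line along which they close (so a half turn about z gives the same grasp; the last joint's range is limited). The gripper opens to 85 mm and grips with 20 to 120 N. Pads are 22 mm wide; open, the fingers measure 114 mm over their backs; the gripper's body (76 mm by 85 mm) begins 54 mm behind the grasp point. The pads swing forward as they close: fully open they stand 13 mm farther back than shut.
Start: joints at [1.084, 0.477, 0.022, 1.555, -0.011, 1.109, -0.083], TCP at [0.25, -0.627, 0.256] pointing down, gripper open.
Joint ranges: [-2.96, 2.96], [-0.34, 2.1], [-1.41, 1.46], [0.24, 2.44], [-1.37, 4.51], [0.17, 1.92], [-2.96, 2.96]. Speed limits (rad/s): [2.39, 2.39, 3.14, 3.14, 3.14, 3.14, 3.14].

## Interface

Orientations are given as a rotation vector (axis times angle).
In Python, from bench import status, imaging, workorder gives the robot as it stands.
- The arm moves only by the tool send_rows, never from a script. Its argument "steps" is a list of rows, each an object of numbers: "dx", "dy", "dz": the shift along the tool's x, y, z in cm; "yaw": the turn about the tool's z in degrees; "gripper": the opening, from 0 (shut) to 1 (fully open). A call has 1 to 5 rows; each row is the pose to reach, as a shift and turn from the pose commanded when the call began, along the tool's axes at that moment; what a row does not reach only later rows make up. A row lasts 1/8 s, in which the tool goes at most 62.5 mm and 10.7 degrees, less where a joint would pass 70% of its speed; a pose out of reach is approached as far as the arm can. A call with a gripper value outside its range is refused whole. The fingers move at their own pace and stop on an object; "force" is the grip in N (left out, the last holds). Time passes only in rows, so rows that repeat a pose let the fingers close. It gives the time, the measured TCP pose, the force, the opening and the grip force at its end, in the units of the state.
- status.get_obs(): the state, without advancing time (a new reading comes with each control period).
- imaging.grab_frame(name): name is "side" or "top" or "wrist"; returns a dict with "color" (400x640x3 uint8, red, green, blue), "depth" (400x640 float32, m along the optical axis (not along the pixel's ray), 0 where there is no reading), "K" (3x3 intrinsics, pixels), "k1" (the pictures are not rectified: a ray, as slopes to the right and down, at radius r is drawn at 1 + k1 r^2 times it, then the intrinsics apply), "R" (3x3) and "t" (3): a world point X has camera coordinates R X + t. Camera axes: x right, y down, z forward; pixel columns grow to the right and rows downward; lengths in m; the calibration is good to about 2 mm. A picture is of the moment at which its call begins.
- workorder.hand_in(): hands the job in; it is judged then, once.
The state is a dict: "clock": time; "joints": joint angles; "qvel": joint speeds; "tau": joint torques, N m; "tcp_pos": TCP position; "orientation": TCP orientation; "contact_force": force on the tool from outside, world axes, zero at the start; "moment": the same for the moment, N m; "grip_width": finger opening in m; "gripper_force": force on a finger pad.
Only numpy, scipy, OpenCV 4.12 (cv2) and the standard library are available. Lean on these libraries where they do the work, as an engineer would, in place of code of your own. Each camera call takes 0.05 s, during which the arm holds its last target. There are 200 camera calls.

## Working session

There is one attempt and no reset: what is moved stays moved. The work goes in short steps, Python scripts to look and compute and a tool call to move; the robot and the scene stay as the last step left them, time stands still between calls to the robot, and variables do not carry over. Pictures are saved under pics/ and viewed, at most 10 in all, crops included, and the job is handed in when it is done.

Besides the shell and the picture viewer there is one more tool, called as a command line: name --argument value ..., lists and objects as JSON in quotes. send_rows: Moves the arm, as the interface text tells. Its arguments: {"type":"object","properties":{"steps":{"type":"array"},"force":{"type":"number"}},"required":["steps"]}

```bash
mkdir -p pics; ls
cat > h.py <<'E'
import numpy as np, cv2
from bench import status, imaging, workorder
def grab(n,fn=None):
    f=imaging.grab_frame(n)
    if fn: cv2.imwrite('pics/'+fn,cv2.cvtColor(f['color'],cv2.COLOR_RGB2BGR))
    return f
def ray(f,uv):
    K=f['K'];k=f['k1'];uv=np.atleast_2d(np.array(uv,float))
    d=np.array([k,0,0,0.])
    s=cv2.undistortPoints(uv.reshape(-1,1,2),K,d).reshape(-1,2)
    c=np.c_[s,np.ones(len(s))]
    return -f['R'].T@f['t'], c@f['R'], c
def plane(f,uv,z):
    o,d,_=ray(f,uv); return o+d*((z-o[2])/d[:,2])[:,None]
def deproj(f,uv):
    uv=np.atleast_2d(uv); o,d,_=ray(f,uv)
    z=f['depth'][uv[:,1].astype(int),uv[:,0].astype(int)]
    return o+d*z[:,None]
def cloud(f):
    v,u=np.mgrid[0:400,0:640]
    P=deproj(f,np.c_[u.ravel(),v.ravel()]).reshape(400,640,3)
    P[f['depth']==0]=np.nan
    return P
E
python3 - <<'E'
from h import *
import pickle
fs={n:grab(n,n+'0.png') for n in('side','top','wrist')}
pickle.dump(fs,open('f0.pkl','wb'))
for n,f in fs.items(): print(n,-f['R'].T@f['t'],f['R'][2],f['k1'],(f['depth']>0).mean())
print(status.get_obs())
E
```

```text
pics
side [ 0.17093567 -1.2120425   0.61283844] [ 0.20879819  0.88194902 -0.42257454] -0.006312296661681293 0.99594140625
top [ 0.24040614 -0.02432339  1.49287701] [ 0.14175736 -0.01882945 -0.98972234] 0.031071711226053914 0.99575390625
wrist [ 0.32753711 -0.59628128  0.37323357] [-0.30631795 -0.12059059 -0.94426014] -0.050621902169557344 0.99605078125
{'clock': 0.15, 'joints': array([ 1.08386939,  0.47766241,  0.02240655,  1.55621064, -0.01150589,
        1.10927856, -0.0830729 ]), 'qvel': array([-4.23237548e-05, -3.99689939e-03, -5.00493778e-05, -2.94371569e-03,
        2.99423662e-04,  4.86760385e-04, -9.06212596e-04]), 'tau': array([ 4.02749749e-03, -5.96923935e+01,  1.61086433e+00, -2.81488341e+01,
        1.26173382e-02,  6.63669096e-03, -4.76662507e-06]), 'tcp_pos': array([ 0.24944834, -0.62677334,  0.25552098]), 'orientation': array([-3.08405661e+00, -5.91232413e-01,  6.11778033e-04]), 'contact_force': array([-0.43230659,  1.4045924 ,  0.4610587 ]), 'moment': array([0.02665452, 0.01779809, 0.00677455]), 'gripper_force': 0.0, 'grip_width': 0.08539126510348287}
```

View pics/top0.png

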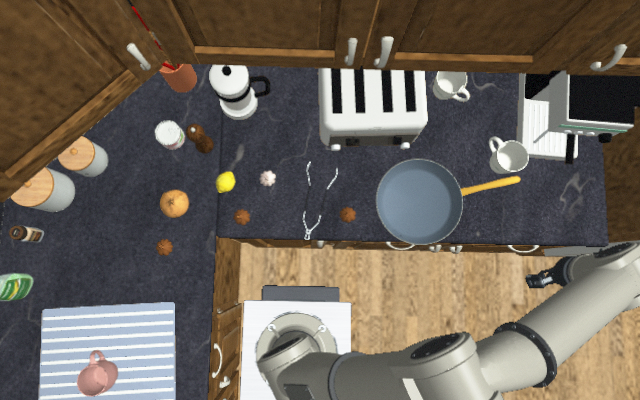

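View pics/side0.png

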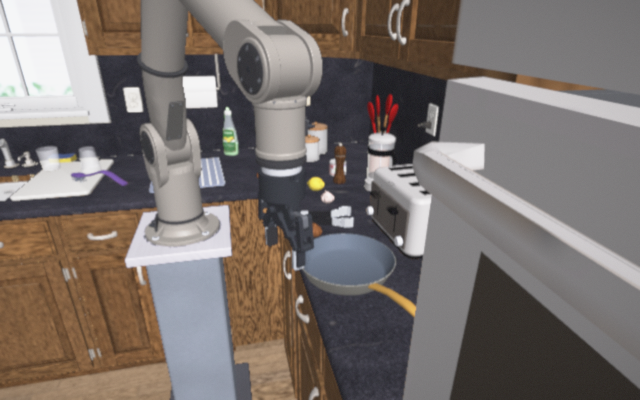

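Top: tongs with pivot near (308,237), jaws up at (309,172)/(335,178); white garlic (267,178), lemon (225,182), onion (174,203), pan centre (419,200), toaster front at row ~150; brown garlic-shaped decoys at (242,215), (347,214), (165,246). Side: the arm hides part of the tongs; pan at (350,262).

Run:
```python
from h import *
import pickle
f=pickle.load(open('f0.pkl','rb'))['top']
print('f',f['K'][0,0])
P=cloud(f)
def reg(n,u0,u1,v0,v1,zmin=.006):
    Q=P[v0:v1,u0:u1].reshape(-1,3);Q=Q[Q[:,2]>zmin]
    Q=Q[~np.isnan(Q[:,0])]
    print(n,len(Q),Q.min(0).round(3),Q.max(0).round(3),(Q.min(0)+Q.max(0))[:2]/2,np.median(Q,0).round(3))
reg('garlic',255,281,165,192);reg('lemon',212,239,168,196);reg('onion',157,192,188,219)
reg('brn1',338,358,204,224);reg('brn2',232,252,205,226)
reg('tongs',296,336,155,242);reg('pan',370,463,152,246,.03)
for uv in[(308,237),(302,214),(321,214),(309,165),(311,187),(336,170),(328,188)]:
    print(uv,P[uv[1],uv[0]].round(3),plane(f,uv,.02).round(3))
for v in range(160,244,4):
    z=P[v,296:342,2]; print(v,[(296+i,round(float(a*1000))) for i,a in enumerate(z) if a>.006])
im=cv2.imread('pics/top0.png')[150:250,200:360]
cv2.imwrite('pics/c1.png',cv2.resize(im,None,fx=5,fy=5,interpolation=cv2.INTER_CUBIC))
```

```text
f 491.4313629954578
garlic 191 [0.49  0.071 0.006] [0.549 0.135 0.051] [0.51938255 0.10277508] [0.513 0.1   0.032]
lemon 314 [0.468 0.199 0.006] [0.533 0.265 0.061] [0.50031114 0.23195793] [0.496 0.225 0.044]
onion 646 [0.388 0.332 0.008] [0.47  0.429 0.088] [0.42923547 0.3803255 ] [0.427 0.365 0.056]
brn1 196 [ 0.387 -0.168  0.006] [ 0.435 -0.123  0.052] [ 0.41096503 -0.14527721] [ 0.409 -0.144  0.032]
brn2 198 [0.371 0.153 0.006] [0.429 0.205 0.052] [0.40012587 0.17893502] [0.394 0.173 0.032]
tongs 232 [ 0.334 -0.109  0.006] [0.596 0.007 0.041] [ 0.464902   -0.05068027] [ 0.443 -0.03   0.025]
pan 1111 [ 0.324 -0.487  0.03 ] [ 0.582 -0.23   0.054] [ 0.45329786 -0.35863139] [ 0.473 -0.391  0.041]
(308, 237) [ 0.342 -0.028 -0.007] [[ 0.34  -0.028  0.02 ]]
(302, 214) [ 0.412 -0.008 -0.009] [[ 0.409 -0.008  0.02 ]]
(321, 214) [ 0.409 -0.065  0.028] [[ 0.41  -0.065  0.02 ]]
(309, 165) [ 0.56  -0.025  0.021] [[ 0.56  -0.025  0.02 ]]
(311, 187) [ 0.495 -0.033 -0.002] [[ 0.492 -0.033  0.02 ]]
(336, 170) [ 0.548 -0.109  0.01 ] [[ 0.546 -0.108  0.02 ]]
(328, 188) [ 0.488 -0.085  0.029] [[ 0.49  -0.085  0.02 ]]
160 []
164 [(309, 31), (310, 14)]
168 [(307, 25), (308, 14), (337, 33)]
172 [(307, 29), (308, 32), (337, 27)]
176 [(308, 28), (312, 6), (336, 31)]
180 [(309, 28), (333, 30), (334, 22)]
184 [(309, 14), (310, 36), (330, 30), (331, 15)]
188 [(309, 22), (310, 11), (328, 29)]
192 [(308, 24), (309, 32), (326, 28)]
196 [(307, 24), (308, 26), (325, 35), (332, 7)]
200 [(307, 29), (309, 6), (324, 28)]
204 [(306, 31), (323, 28)]
208 [(305, 25), (306, 24), (322, 25), (330, 8)]
212 [(305, 21), (315, 8), (321, 23), (340, 20), (341, 27)]
216 [(304, 20), (320, 30), (340, 23), (341, 28)]
220 [(303, 17), (304, 26), (319, 29)]
224 [(305, 28), (317, 24)]
228 [(306, 24), (313, 28)]
232 [(306, 15), (307, 25), (308, 29), (309, 32), (310, 30), (316, 7)]
236 [(306, 11), (309, 9)]
240 []
```

View pics/c1.png

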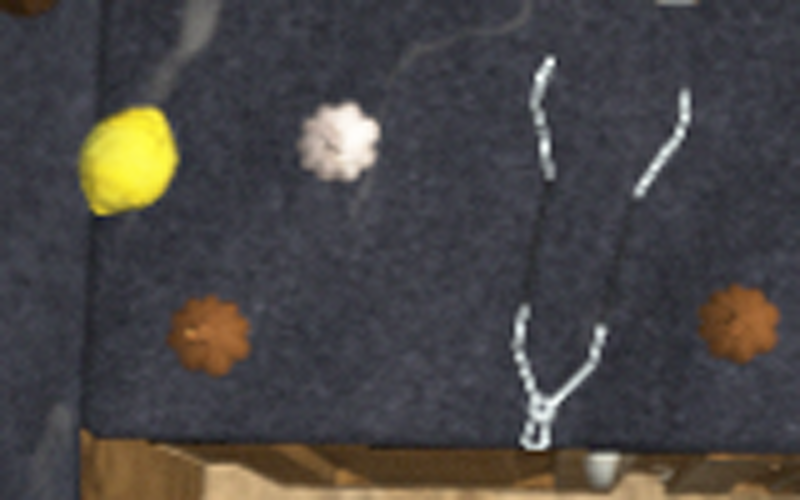

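Crop (px = 200+u/5, 150+v/5): pivot (541,405), left jaw tip (549,60), right jaw tip (686,92), black grips from (523,307)-(549,178) and (600,325)-(640,193), white garlic (340,142).

```bash
cat > mv.py <<'E'
from h import *
from scipy.spatial.transform import Rotation as Ro
def go(p,head=None):
    """deltas in tool axes (cm, deg) to reach TCP p with tool x along +head(deg), or its reverse if nearer"""
    s=status.get_obs();R=Ro.from_rotvec(s['orientation']).as_matrix()
    d=R.T@(np.array(p)-s['tcp_pos'])*100
    a=np.degrees(np.arctan2(R[1,0],R[0,0]));
    y=None if head is None else round((a-head+180)%360-180,1)
    print('t',s['clock'],'tcp',s['tcp_pos'].round(4),'xdir',round(a,1),'tilt',R[2].round(3),'-> d',d.round(2),'yaw',y,'w',round(s['grip_width'],4),'F',s['contact_force'].round(1),'gf',round(s['gripper_force'],1))
E
python3 - <<'E'
from mv import *
import pickle
f=pickle.load(open('f0.pkl','rb'))['top']
c=lambda u,v:plane(f,(200+u/5-.4,150+v/5-.4),.028)[0]
pv=c(541,405);L0,L1,R0,R1=c(523,307),c(549,178),c(600,325),c(640,193);tl,tr=c(549,60),c(686,92)
for n,x in dict(pv=pv,L0=L0,L1=L1,R0=R0,R1=R1,tl=tl,tr=tr).items(): print(n,x.round(4))
tip=(tl+tr)/2;d=tip-pv;print('head tip',np.degrees(np.arctan2(d[1],d[0])),np.linalg.norm(d))
g=(L0+L1+R0+R1)/4;d2=g-pv;print('mid grips',g,np.degrees(np.arctan2(d2[1],d2[0])),np.linalg.norm(d2))
d=d/np.linalg.norm(d);print('pv+100',pv+.1*d)
go([g[0],g[1],.25],np.degrees(np.arctan2(d[1],d[0])))
E
```

```text
pv [ 0.3582 -0.0267  0.028 ]
L0 [ 0.4168 -0.0145  0.028 ]
L1 [ 0.4958 -0.0282  0.028 ]
R0 [ 0.4071 -0.0609  0.028 ]
R1 [ 0.488  -0.0834  0.028 ]
tl [ 0.5686 -0.0264  0.028 ]
tr [ 0.551  -0.1103  0.028 ]
head tip -11.673563879691736 0.20582354261362407
mid grips [ 0.45191488 -0.04674582  0.028     ] -12.074896309803316 0.09580578238290817
pv+100 [ 0.45616043 -0.04693775  0.028     ]
t 0.15 tcp [ 0.2494 -0.6268  0.2555] xdir 21.7 tilt [-0.    -0.001 -1.   ] -> d [ 40.26 -46.4    0.61] yaw 33.4 w 0.0854 F [-0.4  1.4  0.5] gf 0.0
```

send_rows --steps '[{"dx": 4, "dy": -4.6, "yaw": 4}, {"dx": 8, "dy": -9.2, "yaw": 8}, {"dx": 12, "dy": -13.8, "yaw": 12}, {"dx": 16, "dy": -18.4, "yaw": 16}, {"dx": 20, "dy": -23, "yaw": 20}]'

```text
validation failed for argument at $.st...
```

```bash
python3 -c "
from mv import *
go([.454,-.047,.22],-12)"
```

```text
t 0.15 tcp [ 0.2494 -0.6268  0.2555] xdir 21.7 tilt [-0.    -0.001 -1.   ] -> d [ 40.45 -46.3    3.61] yaw 33.7 w 0.0854 F [-0.4  1.4  0.5] gf 0.0
```

send_rows --steps '[{"dx": 4, "dy": -4.6, "dz": 0, "yaw": 4, "gripper": 1}, {"dx": 8, "dy": -9.2, "dz": 0, "yaw": 8, "gripper": 1}, {"dx": 12, "dy": -13.8, "dz": 0, "yaw": 12, "gripper": 1}, {"dx": 16, "dy": -18.4, "dz": 0, "yaw": 16, "gripper": 1}, {"dx": 20, "dy": -23, "dz": 0, "yaw": 20, "gripper": 1}]'

```text
clock: 0.78
tcp_pos: [0.3508, -0.3375, 0.2563]
orientation: [3.141, 0.043, 0.0]
contact_force: [0.2, 0.0, 0.1]
grip_width: 0.0858
gripper_force: 0.0
```

```bash
python3 -c "
from mv import *
go([.454,-.047,.22],-12)"
```

```text
t 0.775 tcp [ 0.3508 -0.3375  0.2563] xdir 1.6 tilt [ 0.  0. -1.] -> d [ 11.12 -28.75   3.63] yaw 13.6 w 0.0858 F [0.2 0.  0.1] gf 0.0
```

send_rows --steps '[{"dx": 2.2, "dy": -5.8, "dz": 0.7, "yaw": 3, "gripper": 1}, {"dx": 4.4, "dy": -11.6, "dz": 1.4, "yaw": 6, "gripper": 1}, {"dx": 6.6, "dy": -17.4, "dz": 2.1, "yaw": 9, "gripper": 1}, {"dx": 8.8, "dy": -23, "dz": 2.8, "yaw": 12, "gripper": 1}, {"dx": 11.1, "dy": -28.7, "dz": 3.6, "yaw": 13.6, "gripper": 1}]'

```text
clock: 1.4
tcp_pos: [0.4532, -0.0476, 0.2203]
orientation: [3.124, -0.328, 0.001]
contact_force: [2.2, 0.1, 0.0]
grip_width: 0.0859
gripper_force: 0.0
```

```bash
python3 -c "
from mv import *
import pickle
f=grab('wrist','w1.png');pickle.dump(f,open('w1.pkl','wb'))
go([.454,-.047,.12],-12)"
```

```text
t 1.45 tcp [ 0.4554 -0.0388  0.2199] xdir -11.5 tilt [ 0.001 -0.005 -1.   ] -> d [0.01 0.88 9.98] yaw 0.5 w 0.0857 F [2.7 6.7 0.5] gf 0.0
```

View pics/w1.png

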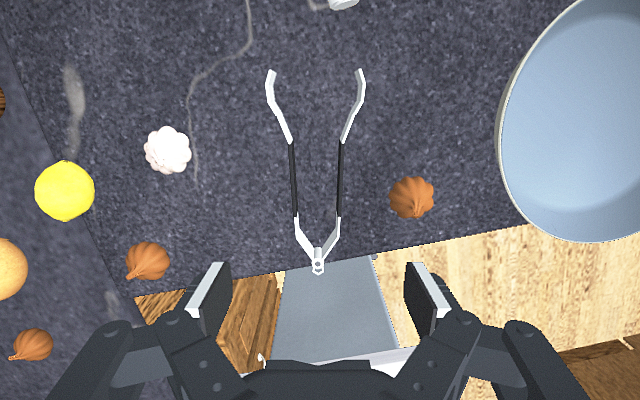

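Wrist: tongs clear, pivot (318,257), jaw tips (271,70)/(361,70), grips (291,143)-(296,215) and (344,143)-(338,217); garlic (168,150), free of neighbours.

Run:
```python
from mv import *
import pickle
w=pickle.load(open('w1.pkl','rb'));f=pickle.load(open('f0.pkl','rb'))['top']
print('cam',-w['R'].T@w['t'])
def tri(a,b):
    o1,d1,_=ray(w,a);o2,d2,_=ray(f,b);d1=d1[0];d2=d2[0]
    A=np.c_[d1,-d2];s=np.linalg.lstsq(A,o2-o1,rcond=None)[0];p,q=o1+s[0]*d1,o2+s[1]*d2
    return ((p+q)/2).round(4),np.linalg.norm(p-q).round(4)
c=lambda u,v:(200+u/5-.4,150+v/5-.4)
for n,a,b in[('L0',(296,215),c(523,307)),('L1',(291,143),c(549,178)),('R0',(338,217),c(600,325)),('R1',(344,143),c(640,193)),('tl',(271,70),c(549,60)),('tr',(361,70),c(686,92))]:
    print(n,tri(a,b),plane(w,a,.028)[0].round(4),deproj(w,a)[0].round(4))
ps=[plane(w,a,.028)[0] for a in[(296,215),(291,143),(338,217),(344,143),(271,70),(361,70),(318,252)]]
g=sum(ps[:4])/4;t=(ps[4]+ps[5])/2;d=t-ps[6];h=np.degrees(np.arctan2(d[1],d[0]));d/=np.linalg.norm(d)
b=(ps[0]+ps[2])/2;e=t-b;print('grip mid',g,'head',h,np.degrees(np.arctan2(e[1],e[0])),'tip-.11',t-.11*d)
P=cloud(w)
def reg(n,u0,u1,v0,v1):
    Q=P[v0:v1,u0:u1].reshape(-1,3);Q=Q[(Q[:,2]>.012)];Q=Q[~np.isnan(Q[:,0])]
    print(n,np.percentile(Q,1,0).round(3),np.percentile(Q,99,0).round(3))
reg('garlic',138,198,120,180);reg('lemon',30,100,155,226)
# garlic by mask in both views: centroid rays
def cen(F,u0,u1,v0,v1):
    s=cv2.cvtColor(F['color'],cv2.COLOR_RGB2HSV)[v0:v1,u0:u1]
    m=((s[...,2]>140)&(s[...,1]<70)).astype(np.uint8);m=cv2.morphologyEx(m,cv2.MORPH_OPEN,np.ones((3,3)))
    M=cv2.moments(m);return (u0+M['m10']/M['m00'],v0+M['m01']/M['m00'])
a=cen(w,138,198,120,180);b=cen(f,255,281,165,192);print('garlic',a,b,tri(a,b),plane(w,a,.025),plane(f,b,.025))
go([g[0],g[1],.1],h)
```

```text
cam [ 0.53528135 -0.06605879  0.33818616]
L0 (array([ 0.4171, -0.0155,  0.0229]), np.float64(0.0023)) [ 0.4187 -0.0175  0.028 ] [ 0.4185 -0.0174  0.0273]
L1 (array([ 0.4959, -0.0292,  0.0249]), np.float64(0.0021)) [ 0.4959 -0.0305  0.028 ] [ 0.4959 -0.0305  0.0278]
R0 (array([ 0.407 , -0.0614,  0.0283]), np.float64(0.001)) [ 0.4068 -0.0619  0.028 ] [ 0.4064 -0.0619  0.027 ]
R1 (array([ 0.4863, -0.0827,  0.0376]), np.float64(0.0006)) [ 0.4848 -0.0829  0.028 ] [ 0.4848 -0.0829  0.0281]
tl (array([ 0.5677, -0.0273,  0.028 ]), np.float64(0.0024)) [ 0.5669 -0.0281  0.028 ] [ 5.697e-01 -2.470e-02 -1.000e-04]
tr (array([ 0.5487, -0.1096,  0.0389]), np.float64(0.0)) [ 0.5492 -0.1112  0.028 ] [ 0.5489 -0.1104  0.034 ]
grip mid [ 0.45155787 -0.04820983  0.028     ] head -11.426242766102517 -11.670859082632635 tip-.11 [ 0.45020476 -0.04789924  0.028     ]
garlic [0.493 0.076 0.016] [0.538 0.117 0.049]
lemon [0.471 0.197 0.017] [0.529 0.24  0.056]
garlic (168.26113585746103, 150.6575723830735) (268.0121212121212, 177.72121212121212) (array([0.5156, 0.0974, 0.0241]), np.float64(0.0013)) [[0.51516584 0.09658858 0.025     ]] [[0.51604382 0.09769631 0.025     ]]
t 1.45 tcp [ 0.4554 -0.0388  0.2199] xdir -11.5 tilt [ 0.001 -0.005 -1.   ] -> d [-0.21  1.05 11.98] yaw -0.1 w 0.0857 F [2.7 6.7 0.5] gf 0.0
```

send_rows --steps '[{"dx": 0, "dy": 0, "dz": 0, "yaw": 0, "gripper": 1}, {"dx": 0, "dy": 0, "dz": 4, "yaw": 0, "gripper": 1}, {"dx": 0, "dy": 0, "dz": 8, "yaw": 0, "gripper": 1}, {"dx": 0, "dy": 0, "dz": 12, "yaw": 0, "gripper": 1}, {"dx": 0, "dy": 0, "dz": 12, "yaw": 0, "gripper": 1}]'

```text
clock: 2.08
tcp_pos: [0.4503, -0.0508, 0.0983]
orientation: [3.123, -0.328, -0.01]
contact_force: [0.0, 0.6, -0.6]
grip_width: 0.0851
gripper_force: 0.0
```

send_rows --steps '[{"dx": 0, "dy": 0, "dz": 0, "yaw": 0, "gripper": 1}]'

```text
clock: 2.2
tcp_pos: [0.4534, -0.0502, 0.1014]
orientation: [3.124, -0.328, 0.002]
contact_force: [0.6, -0.6, -0.1]
grip_width: 0.0851
gripper_force: 0.0
```

```bash
python3 -c "
from mv import *
go([.4515,-.048,.027],-11.6)"
```

```text
t 2.2 tcp [ 0.4534 -0.0502  0.1014] xdir -12.0 tilt [ 0.001  0.    -1.   ] -> d [-0.24 -0.18  7.44] yaw -0.4 w 0.0851 F [ 0.6 -0.6 -0.1] gf 0.0
```

send_rows --steps '[{"dx": -0.2, "dy": -0.2, "dz": 2, "yaw": -0.4, "gripper": 1}, {"dx": -0.2, "dy": -0.2, "dz": 4, "yaw": -0.4, "gripper": 1}, {"dx": -0.2, "dy": -0.2, "dz": 6, "yaw": -0.4, "gripper": 1}, {"dx": -0.2, "dy": -0.2, "dz": 7.2, "yaw": -0.4, "gripper": 1}, {"dx": -0.2, "dy": -0.2, "dz": 7.2, "yaw": -0.4, "gripper": 1}]'

```text
clock: 2.82
tcp_pos: [0.4517, -0.0472, 0.0287]
orientation: [3.126, -0.315, 0.001]
contact_force: [-1.2, -0.1, -0.2]
grip_width: 0.0855
gripper_force: 0.0
```

send_rows --steps '[{"dx": 0, "dy": 0, "dz": 0, "yaw": 0, "gripper": 0.72}, {"dx": 0, "dy": 0, "dz": 0, "yaw": 0, "gripper": 0.68}, {"dx": 0, "dy": 0, "dz": 0, "yaw": 0, "gripper": 0.62}, {"dx": 0, "dy": 0, "dz": 0, "yaw": 0, "gripper": 0.6}, {"dx": 0, "dy": 0, "dz": 0, "yaw": 0, "gripper": 0.6}]' --force 20

```text
clock: 3.45
tcp_pos: [0.4522, -0.047, 0.0294]
orientation: [3.126, -0.315, 0.003]
contact_force: [-1.4, 0.0, 9.3]
grip_width: 0.0516
gripper_force: 9.4
```

```bash
python3 -c "
from mv import *
go([.4515,-.048,.027],-11.6)
f=grab('wrist','w2.png')
"
```

```text
t 3.45 tcp [ 0.4522 -0.047   0.0294] xdir -11.5 tilt [ 0.002 -0.    -1.   ] -> d [-0.05  0.11  0.24] yaw 0.1 w 0.0516 F [-1.4  0.   9.3] gf 9.4
```

View pics/w2.png

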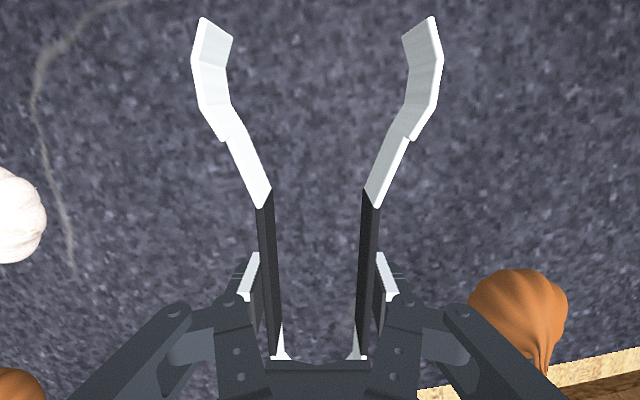

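Wrist: pads at (250,285)/(385,285) hold both grips; jaws still open, gap ~(232..403) px; garlic at left (10,215), decoy (520,310) clear.

send_rows --steps '[{"dx": 0, "dy": 0, "dz": -1, "yaw": 0, "gripper": 0.59}, {"dx": 0, "dy": 0, "dz": -3, "yaw": 0, "gripper": 0.59}, {"dx": 0, "dy": 0, "dz": -6, "yaw": 0, "gripper": 0.59}, {"dx": 0, "dy": 0, "dz": -9, "yaw": 0, "gripper": 0.59}, {"dx": 0, "dy": 0, "dz": -10, "yaw": 0, "gripper": 0.59}]'

```text
clock: 4.12
tcp_pos: [0.452, -0.0471, 0.1301]
orientation: [-3.126, 0.315, -0.005]
contact_force: [-0.1, 0.2, -1.0]
grip_width: 0.0504
gripper_force: 6.4
```

send_rows --steps '[{"dx": 0, "dy": 0, "dz": 0, "yaw": 0, "gripper": 0.59}]'

```text
clock: 4.25
tcp_pos: [0.4514, -0.0471, 0.1286]
orientation: [3.126, -0.315, 0.002]
contact_force: [-0.6, 0.7, -1.3]
grip_width: 0.0507
gripper_force: 6.4
```

Run:
```python
from mv import *
f=grab('wrist','w3.png')
P=cloud(f)
Q=P[0:230,150:480].reshape(-1,3);Q=Q[Q[:,2]>.07];print(len(Q),Q.min(0),Q.max(0))
for v in range(20,300,30):
    r=P[v,150:480]; m=np.where(r[:,2]>.07)[0]; print(v,[(int(m[i])+150,r[m[i]].round(3).tolist()) for i in ([0,-1] if len(m) else [])])
go([.4515,-.048,.13],30)
```

```text
11842 [ 0.46481434 -0.10936839  0.09925837] [ 0.56610458 -0.02281542  0.13572535]
20 [(202, [0.565, -0.032, 0.133]), (431, [0.55, -0.107, 0.133])]
50 [(195, [0.557, -0.027, 0.133]), (438, [0.54, -0.108, 0.133])]
80 [(196, [0.547, -0.024, 0.133]), (437, [0.531, -0.107, 0.134])]
110 [(202, [0.537, -0.023, 0.133]), (431, [0.521, -0.104, 0.134])]
140 [(222, [0.525, -0.027, 0.132]), (411, [0.511, -0.096, 0.133])]
170 [(241, [0.512, -0.029, 0.126]), (393, [0.5, -0.089, 0.127])]
200 [(254, [0.499, -0.031, 0.128]), (380, [0.488, -0.082, 0.127])]
230 [(258, [0.485, -0.029, 0.127]), (376, [0.475, -0.079, 0.127])]
260 [(250, [0.468, -0.019, 0.12]), (385, [0.455, -0.082, 0.119])]
290 [(226, [0.465, -0.012, 0.138]), (409, [0.45, -0.087, 0.138])]
t 4.3 tcp [ 0.4508 -0.0471  0.1279] xdir -11.5 tilt [-0.001  0.    -1.   ] -> d [ 0.08  0.08 -0.21] yaw -41.5 w 0.0506 F [-0.1 -0.3 -0.5] gf 6.4
```

View pics/w3.png

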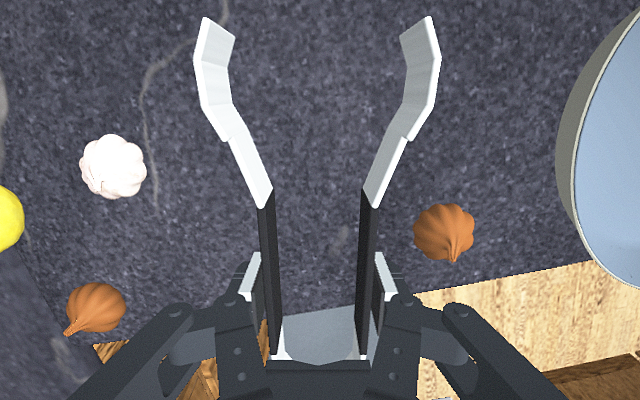

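Wrist: tongs lifted level and still open, jaw tips (205,20)/(430,20), tops measured at z = 0.133; garlic now at (112,167).

```bash
python3 -c "
from mv import *
go([.4375,.052,.13],30)"
```

```text
t 4.3 tcp [ 0.4508 -0.0471  0.1279] xdir -11.5 tilt [-0.001  0.    -1.   ] -> d [-3.28 -9.44 -0.21] yaw -41.5 w 0.0506 F [-0.1 -0.3 -0.5] gf 6.4
```

send_rows --steps '[{"dx": -0.6, "dy": -1.9, "dz": 0, "yaw": -8, "gripper": 0.59}, {"dx": -1.3, "dy": -3.8, "dz": 0, "yaw": -16, "gripper": 0.59}, {"dx": -2, "dy": -5.7, "dz": 0, "yaw": -24, "gripper": 0.59}, {"dx": -2.6, "dy": -7.6, "dz": 0, "yaw": -33, "gripper": 0.59}, {"dx": -3.3, "dy": -9.4, "dz": 0, "yaw": -41.5, "gripper": 0.59}]'

```text
clock: 4.92
tcp_pos: [0.4367, 0.0523, 0.127]
orientation: [-3.032, -0.821, 0.004]
contact_force: [-0.3, -0.0, -1.5]
grip_width: 0.0502
gripper_force: 6.4
```

send_rows --steps '[{"dx": 0, "dy": 0, "dz": 0, "yaw": 0, "gripper": 0.59}, {"dx": 0, "dy": 0, "dz": 0, "yaw": 0, "gripper": 0.59}]'

```text
clock: 5.18
tcp_pos: [0.4372, 0.0509, 0.1275]
orientation: [3.036, 0.809, -0.003]
contact_force: [-0.1, -0.5, -1.3]
grip_width: 0.0505
gripper_force: 6.4
```

Run:
```python
from mv import *
f=grab('wrist','w4.png')
go([.4375,.052,.13],30)
P=cloud(f)
m=P[...,2]; 
for v in range(0,150,12):
    r=P[v,100:540]; k=np.where(r[:,2]>.08)[0]; print(v,[(int(k[i])+100,r[k[i]].round(3).tolist()) for i in ([0,-1] if len(k) else [])])
s=cv2.cvtColor(f['color'],cv2.COLOR_RGB2HSV)
g=(s[...,2]>140)&(s[...,1]<70)&(m<.06)&(m>.01);g[:,:230]=0;g[:,410:]=0
Q=P[g];print('garlic',len(Q),np.percentile(Q,2,0),np.percentile(Q,98,0),Q.mean(0))
```

```text
t 5.225 tcp [0.4374 0.0507 0.1277] xdir 29.8 tilt [-0.001 -0.    -1.   ] -> d [ 0.07 -0.1  -0.23] yaw -0.2 w 0.0503 F [-0.4  0.3 -2.1] gf 6.4
0 []
12 []
24 [(201, [0.511, 0.137, 0.133]), (432, [0.549, 0.07, 0.131])]
36 [(198, [0.507, 0.137, 0.132]), (435, [0.547, 0.067, 0.131])]
48 [(195, [0.503, 0.137, 0.131]), (438, [0.544, 0.064, 0.131])]
60 [(193, [0.499, 0.135, 0.132]), (440, [0.541, 0.062, 0.132])]
72 [(194, [0.496, 0.134, 0.131]), (438, [0.538, 0.06, 0.132])]
84 [(197, [0.493, 0.131, 0.133]), (436, [0.534, 0.058, 0.132])]
96 [(199, [0.489, 0.129, 0.132]), (434, [0.53, 0.057, 0.133])]
108 [(201, [0.486, 0.127, 0.132]), (432, [0.527, 0.055, 0.132])]
120 [(209, [0.483, 0.122, 0.132]), (424, [0.522, 0.055, 0.132])]
132 [(216, [0.48, 0.118, 0.131]), (417, [0.517, 0.054, 0.131])]
144 [(229, [0.477, 0.113, 0.125]), (404, [0.511, 0.054, 0.125])]
garlic 3873 [0.49404548 0.07913823 0.0242542 ] [0.536102   0.1198564  0.04786671] [0.51519735 0.09957465 0.03468483]
```

View pics/w4.png

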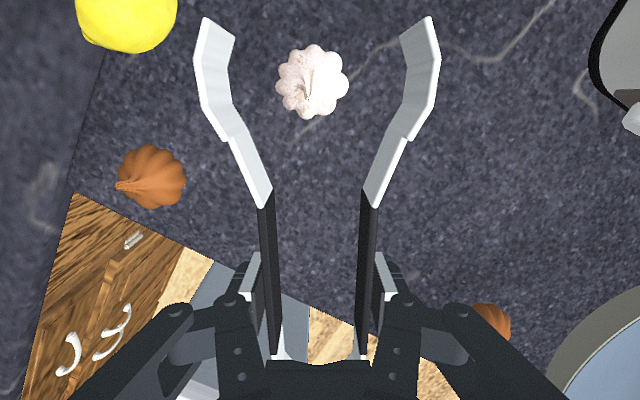

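Wrist: garlic (312,80) lies between the jaws in plan, ~3 mm left of the centre line; lemon (125,15) and decoy are outside the jaws' path.

send_rows --steps '[{"dx": 0, "dy": -0.3, "dz": 2, "yaw": 0, "gripper": 0.59}, {"dx": 0, "dy": -0.3, "dz": 4, "yaw": 0, "gripper": 0.59}, {"dx": 0, "dy": -0.3, "dz": 6, "yaw": 0, "gripper": 0.59}, {"dx": 0, "dy": -0.3, "dz": 8, "yaw": 0, "gripper": 0.59}, {"dx": 0, "dy": -0.3, "dz": 9.3, "yaw": 0, "gripper": 0.59}]'

```text
clock: 5.85
tcp_pos: [0.436, 0.0534, 0.0343]
orientation: [3.035, 0.81, -0.002]
contact_force: [-1.0, 0.0, -2.0]
grip_width: 0.0506
gripper_force: 6.4
```

send_rows --steps '[{"dx": 0, "dy": 0, "dz": 0, "yaw": 0, "gripper": 0.59}, {"dx": 0, "dy": 0, "dz": 0, "yaw": 0, "gripper": 0.57}, {"dx": 0, "dy": 0, "dz": 0, "yaw": 0, "gripper": 0.55}, {"dx": 0, "dy": 0, "dz": 0, "yaw": 0, "gripper": 0.52}, {"dx": 0, "dy": 0, "dz": 0, "yaw": 0, "gripper": 0.5}]'

```text
clock: 6.48
tcp_pos: [0.4364, 0.0543, 0.0355]
orientation: [3.034, 0.813, 0.001]
contact_force: [-0.2, 0.7, -1.8]
grip_width: 0.0426
gripper_force: 9.3
```

send_rows --steps '[{"dx": 0, "dy": 0, "dz": 0, "yaw": 0, "gripper": 0.47}, {"dx": 0, "dy": 0, "dz": 0, "yaw": 0, "gripper": 0.44}, {"dx": 0, "dy": 0, "dz": 0, "yaw": 0, "gripper": 0.4}, {"dx": 0, "dy": 0, "dz": 0, "yaw": 0, "gripper": 0.35}, {"dx": 0, "dy": 0, "dz": 0, "yaw": 0, "gripper": 0.35}]' --force 25

```text
clock: 7.1
tcp_pos: [0.4362, 0.0543, 0.0353]
orientation: [3.034, 0.813, 0.0]
contact_force: [-0.5, -0.3, -2.1]
grip_width: 0.0353
gripper_force: 25.0
```

Run:
```python
from mv import *
f=grab('wrist','w5.png')
go([.4375,.052,.034],30)
```

```text
t 7.15 tcp [0.4362 0.0543 0.0353] xdir 30.0 tilt [-0.  0. -1.] -> d [0.   0.27 0.13] yaw 0.0 w 0.0353 F [ 0.7  1.2 -0.4] gf 25.0
```

View pics/w5.png

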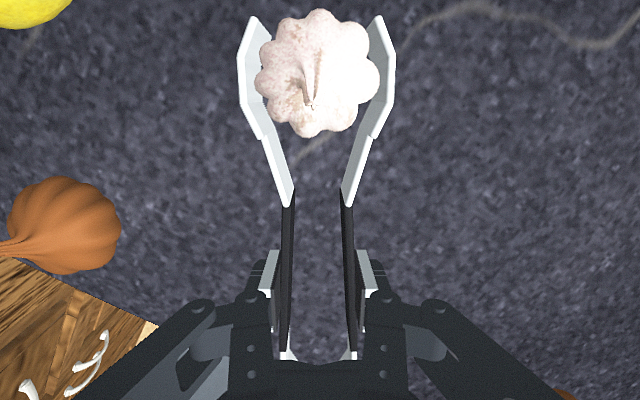

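Wrist: garlic (318,75) pinched between both jaws, grips at 35 mm and stopped with 25 N.

send_rows --steps '[{"dx": 0, "dy": 0, "dz": -1, "yaw": 0, "gripper": 0.35}, {"dx": 0, "dy": 0, "dz": -3, "yaw": 0, "gripper": 0.35}, {"dx": 0, "dy": 0, "dz": -6, "yaw": 0, "gripper": 0.35}, {"dx": 0, "dy": 0, "dz": -9, "yaw": 0, "gripper": 0.35}, {"dx": 0, "dy": 0, "dz": -12, "yaw": 0, "gripper": 0.35}]'

```text
clock: 7.78
tcp_pos: [0.4359, 0.0543, 0.1568]
orientation: [3.034, 0.813, 0.0]
contact_force: [0.4, -0.7, -1.6]
grip_width: 0.035
gripper_force: 25.2
```

send_rows --steps '[{"dx": 0, "dy": 0, "dz": -2, "yaw": 0, "gripper": 0.35}, {"dx": 0, "dy": 0, "dz": -2, "yaw": 0, "gripper": 0.35}, {"dx": 0, "dy": 0, "dz": -2, "yaw": 0, "gripper": 0.35}]'

```text
clock: 8.15
tcp_pos: [0.4356, 0.0541, 0.1748]
orientation: [3.034, 0.813, -0.001]
contact_force: [-0.2, 0.8, -2.2]
grip_width: 0.0358
gripper_force: 25.2
```

```bash
cat > chk.py <<'E'
from mv import *
def chk(fn):
    f=grab('wrist',fn)
    P=cloud(f);s=cv2.cvtColor(f['color'],cv2.COLOR_RGB2HSV)
    m=(P[...,2]>.06)&(np.arange(640)>262)&(np.arange(640)<375)&(np.arange(400)[:,None]<145)
    Q=P[m];Q=Q[~np.isnan(Q[:,0])]
    print('held region',len(Q),np.percentile(Q,2,0).round(3),np.percentile(Q,98,0).round(3),np.median(Q,0).round(3))
E
python3 - <<'E'
from chk import *
chk('w6.png')
o=np.array([.455,-.359]);h=np.radians(-10)
go([o[0]-.09*np.cos(h),o[1]-.09*np.sin(h),.17],-10)
E
```

```text
held region 12405 [0.486 0.072 0.15 ] [0.536 0.119 0.187] [0.514 0.099 0.174]
t 8.2 tcp [0.4354 0.0541 0.1745] xdir 30.0 tilt [-0.001 -0.001 -1.   ] -> d [-25.86  30.97   0.47] yaw 40.0 w 0.0353 F [-0.8 -0.3 -0.9] gf 25.2
```

```bash
python3 -c "
from mv import *
go([.442,-.06,.175],12)"
```

```text
t 8.2 tcp [0.4354 0.0541 0.1745] xdir 30.0 tilt [-0.001 -0.001 -1.   ] -> d [-5.14 10.21 -0.05] yaw 18.0 w 0.0353 F [-0.8 -0.3 -0.9] gf 25.2
```

send_rows --steps '[{"dx": -1, "dy": 2, "dz": 0, "yaw": 3.5, "gripper": 0.35}, {"dx": -2, "dy": 4, "dz": 0, "yaw": 7, "gripper": 0.35}, {"dx": -3, "dy": 6, "dz": 0, "yaw": 11, "gripper": 0.35}, {"dx": -4.1, "dy": 8.2, "dz": 0, "yaw": 14.5, "gripper": 0.35}, {"dx": -5.1, "dy": 10.2, "dz": 0, "yaw": 18, "gripper": 0.35}]'

```text
clock: 8.82
tcp_pos: [0.443, -0.0616, 0.1753]
orientation: [3.125, 0.32, 0.0]
contact_force: [-0.3, -0.1, -2.6]
grip_width: 0.0352
gripper_force: 25.3
```

```bash
python3 -c "
from mv import *
go([.43,-.18,.175],0)
go([.366,-.343,.175],-10)"
```

```text
t 8.825 tcp [ 0.443  -0.0616  0.1753] xdir 11.7 tilt [-0.  0. -1.] -> d [-3.68 11.33  0.03] yaw 11.7 w 0.0352 F [-0.3 -0.1 -2.6] gf 25.3
t 8.825 tcp [ 0.443  -0.0616  0.1753] xdir 11.7 tilt [-0.  0. -1.] -> d [-13.25  25.99   0.04] yaw 21.7 w 0.0352 F [-0.3 -0.1 -2.6] gf 25.3
```

send_rows --steps '[{"dx": -0.7, "dy": 2.3, "dz": 0, "yaw": 2.5, "gripper": 0.35}, {"dx": -1.5, "dy": 4.5, "dz": 0, "yaw": 5, "gripper": 0.35}, {"dx": -2.2, "dy": 6.8, "dz": 0, "yaw": 7, "gripper": 0.35}, {"dx": -3, "dy": 9, "dz": 0, "yaw": 9.5, "gripper": 0.35}, {"dx": -3.7, "dy": 11.3, "dz": 0, "yaw": 11.7, "gripper": 0.35}]'

```text
clock: 9.45
tcp_pos: [0.43, -0.1793, 0.1753]
orientation: [3.142, 0.004, -0.0]
contact_force: [-0.2, -0.0, -1.2]
grip_width: 0.0354
gripper_force: 25.3
```

```bash
python3 -c "
from mv import *
go([.366,-.343,.175],-10)"
```

```text
t 9.45 tcp [ 0.43   -0.1793  0.1753] xdir 0.2 tilt [-0.  0. -1.] -> d [-6.45 16.36  0.03] yaw 10.2 w 0.0354 F [-0.2 -0.  -1.2] gf 25.3
```

send_rows --steps '[{"dx": -1.3, "dy": 3.3, "dz": 0, "yaw": 2, "gripper": 0.35}, {"dx": -2.6, "dy": 6.6, "dz": 0, "yaw": 4, "gripper": 0.35}, {"dx": -3.9, "dy": 10, "dz": 0, "yaw": 6, "gripper": 0.35}, {"dx": -5.2, "dy": 13.2, "dz": 0, "yaw": 8, "gripper": 0.35}, {"dx": -6.4, "dy": 16.4, "dz": 0, "yaw": 10, "gripper": 0.35}]'

```text
clock: 10.07
tcp_pos: [0.3663, -0.3439, 0.1753]
orientation: [3.13, -0.269, 0.0]
contact_force: [-0.1, 1.3, -1.7]
grip_width: 0.0355
gripper_force: 25.3
```

send_rows --steps '[{"dx": 0, "dy": 0, "dz": 0, "yaw": 0, "gripper": 0.35}, {"dx": 0, "dy": 0, "dz": 0, "yaw": 0, "gripper": 0.35}, {"dx": 0, "dy": 0, "dz": 0, "yaw": 0, "gripper": 0.35}, {"dx": 0, "dy": 0, "dz": 0, "yaw": 0, "gripper": 0.35}, {"dx": 0, "dy": 0, "dz": 0, "yaw": 0, "gripper": 0.35}]'

```text
clock: 10.7
tcp_pos: [0.3675, -0.3417, 0.1753]
orientation: [-3.13, 0.264, -0.0]
contact_force: [-1.2, 0.3, -1.8]
grip_width: 0.0355
gripper_force: 25.3
```

Run:
```python
from chk import *
chk('w7.png'); go([.366,-.343,.175],-10); grab('top','top7.png')
```

```text
held region 12402 [ 0.433 -0.38   0.151] [ 0.477 -0.334  0.188] [ 0.457 -0.358  0.174]
t 10.75 tcp [ 0.3674 -0.3418  0.1753] xdir -9.7 tilt [ 0. -0. -1.] -> d [-0.12  0.14  0.03] yaw 0.3 w 0.0354 F [-0.1  0.8 -1.1] gf 25.3
```

View pics/w7.png

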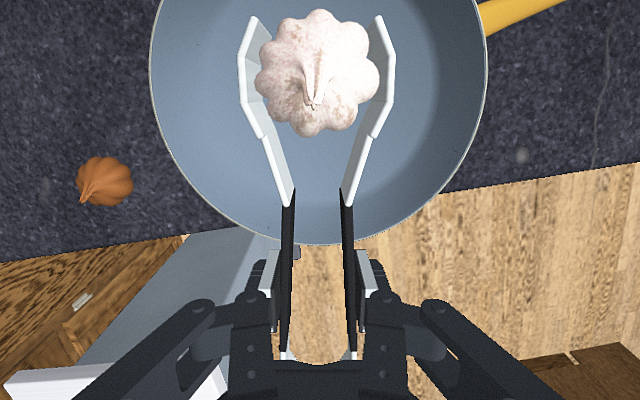

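View pics/top7.png

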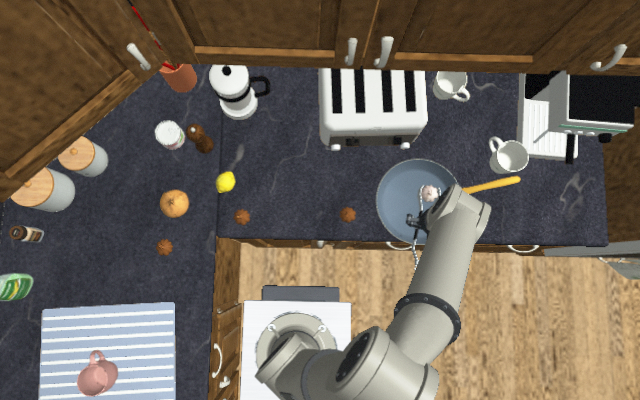

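The garlic (318,75 in the wrist view) is firmly in the jaws at about (0.456, -0.358), over the pan's middle with its base about 0.137 m up. In the top view the pan, lemon and onion have not moved.

```bash
python3 -c "
from bench import workorder
print(workorder.hand_in())"
```

```text
the job is handed in; nothing more can be done
None
```

The job is handed in: the tongs are holding the garlic still, about 0.14 m above the worktop and within a few millimetres of the pan's middle, and the pan, lemon and onion look unmoved from above; the hand-in gave no verdict.

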